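# Set the glaze test bars the right way round and ready the kiln hearth

## Task

Get the hearth of the little test kiln ready for firing: every test bar must stand upright in a slot of the setter with its bare end fully home against the back stop and its glazed end out over the catch plate, so draw out each bar that is the wrong way round, turn it end for end and put it back, holding the bars by the bare clay only, for the raw glaze rubs off. Stand the witness cones in the middle of the white pad, their row parallel to the kiln's front, clear the stray kiln post off the hearth into the free part of the wooden tray, and pull the air slide out to its middle click. Leave the glaze jar and the mug where they are.

Things in the scene. Friction and masses are not known exactly. Their poses are not given: they have to be found in the camera images.
- kiln: hearth unit of a small top-hat test kiln (hood off): a steel case 240 deep (x) x 400 wide (y) x 105 mm high, a pale brick hearth on top with an 8 mm high kerb round its edge. Fixed. Origin at the centre of its underside on the table; x points to its back, y to its left, z up. On the hearth lie a brown slotted setter, a catch plate before it and, front right, a white pad
- setter (a point): foot of the setter's back stop in the middle slot, at kiln offset (80, 50, 117) mm; axes as the kiln's. Five slots run along x, 46 mm apart (this y and 46, 92 either side), 14 wide, 75 long from the back stop to their open front, open above; floor at this height, cheeks 18 high, back stop 22 high. The catch plate's top is 7 mm below this point, 81 to 151 mm in front of it
- cone_pad (a point): centre of the top face of the white pad, 56 (x) x 92 (y) mm, 5 high, at kiln offset (-62, -140, 110) mm; axes as the kiln's
- air_slide (a joint): position of the air slide, a push-pull rod in the kiln's front face, in m: 0 = pushed in (shut), 0.020 = middle click (half), 0.040 = pulled right out. Sprung clicks hold it at these three places and draw it in from up to about 7 mm away; getting from one click to the next takes about 5 N. It moves straight out of the front, along the kiln's -x
- air_knob (a point): centre of the black knob on the air slide's rod, a cylinder 26 in diameter and 24 mm long along the rod; at kiln offset (-165, -140, 52) mm when the slide is at 0, moving with it; 45 mm then lie between it and the kiln's front face
- cones_mid (a point): witness cones: a grey clay base 76 (x) x 30 (y) x 18 (z) mm with three slim cones in a row along x on top, 70 mm high in all and about 10 thick, 110 g, loose. Point at the middle of the base, 9 mm above its underside; x along the row, z up
- post_mid (a point): stray kiln post: square brown block 36 x 36 x 60 mm high, 150 g, loose, standing on the bare hearth behind the white pad. Point at its centre, 30 mm above its underside; x and y square to its faces, z up
- tray_free (a point): wooden tray of kiln furniture on the table at the kiln's right, 160 (x) x 180 (y) x 30 mm high, walls 6 thick, fixed; another post lies fixed along its +x side. Point in the middle of its free floor, 6 mm above the table; from here the free floor reaches 54 mm to -x and +x and 84 mm either way along y; axes as the tray's
- glaze_jar: glass jar with white lid, 72 in diameter, 95 mm high; origin under its centre. Not to be disturbed
- mug: grey clay mug, 80 in diameter, 85 mm high; origin under its centre. Not to be disturbed
- bar1_mid (a point): ceramic test bar 120 long (x) x 9 thick (y) x 50 high (z) mm, about 115 g, loose, standing on its long edge in a slot of the setter; bare buff clay except the last 45 mm of its +x end, which is glazed blue. It may be absent. Point at its centre, 25 mm above its underside; x points to the glazed end, z up. Fully home the bar's centre is 60 mm in front of the back stop
- bar1_glazed_end (a point): centre of the end face of the blue glazed end of that bar, 60 mm from its centre
- bar2_mid (a point): ceramic test bar 120 long (x) x 9 thick (y) x 50 high (z) mm, about 115 g, loose, standing on its long edge in a slot of the setter; bare buff clay except the last 45 mm of its +x end, which is glazed green. It may be absent. Point at its centre, 25 mm above its underside; x points to the glazed end, z up. Fully home the bar's centre is 60 mm in front of the back stop
- bar2_glazed_end (a point): centre of the end face of the green glazed end of that bar, 60 mm from its centre
- bar3_mid (a point): ceramic test bar 120 long (x) x 9 thick (y) x 50 high (z) mm, about 115 g, loose, standing on its long edge in a slot of the setter; bare buff clay except the last 45 mm of its +x end, which is glazed rust red. It may be absent. Point at its centre, 25 mm above its underside; x points to the glazed end, z up. Fully home the bar's centre is 60 mm in front of the back stop
- bar3_glazed_end (a point): centre of the end face of the rust red glazed end of that bar, 60 mm from its centre
- bar4_mid (a point): ceramic test bar 120 long (x) x 9 thick (y) x 50 high (z) mm, about 115 g, loose, standing on its long edge in a slot of the setter; bare buff clay except the last 45 mm of its +x end, which is glazed purple. It may be absent. Point at its centre, 25 mm above its underside; x points to the glazed end, z up. Fully home the bar's centre is 60 mm in front of the back stop
- bar4_glazed_end (a point): centre of the end face of the purple glazed end of that bar, 60 mm from its centre
- bar5_mid (a point): ceramic test bar 120 long (x) x 9 thick (y) x 50 high (z) mm, about 115 g, loose, standing on its long edge in a slot of the setter; bare buff clay except the last 45 mm of its +x end, which is glazed turquoise. Point at its centre, 25 mm above its underside; x points to the glazed end, z up. Fully home the bar's centre is 60 mm in front of the back stop
- bar5_glazed_end (a point): centre of the end face of the turquoise glazed end of that bar, 60 mm from its centre

How it is judged:
By the outcome, as a careful person would: the job done as asked, in the order asked, and still so for the second after the job is handed in, with the robot touching nothing.
Of bar1, bar2, bar3, bar4 only 2 to 4 are there at a start; the rules pass over those that are not, and their reading is None.
At some moment in a run one of cones may be knocked a few centimetres aside while the robot is not near it.
It also fails if it takes over 210 s, if anything falls off the work surface, if the arm or the gripper's body presses on something with over 40 N, if the wrist force passes 120 N, or if a joint passes its speed limit or range.

## Robot

A 7-joint arm with a two-finger parallel gripper is mounted at the origin on the work surface. World frame = base frame: x ahead of the robot, y to its left, z up, the work surface at z = 0. Lengths are in m, angles in degrees, forces in N, time in s.
With the tool pointing down it reaches from about 0.4 to 0.85 m from the base axis. Payload 4.5 kg.
Tool frame: the origin (TCP) lies between the finger pads; the fingertips stand 22 mm ahead of it and the grasp point (between the pads) lies 3 mm ahead of it; z points along the fingers, y is the line along which they close (so a half turn about z gives the same grasp; the last joint's range is limited). The gripper opens to 85 mm and grips with 20 to 120 N. Pads are 22 mm wide; open, the fingers measure 114 mm over their backs; the gripper's body (76 mm by 85 mm) begins 54 mm behind the grasp point. The pads swing forward as they close: fully open they stand 13 mm farther back than shut.
Start: joints at [-68.308, 39.483, -11.15, 89.685, 9.013, 51.709, -12.324], TCP at [0.211, 0.588, 0.253] pointing down, gripper open.
Joint ranges: [-172.22, 172.22], [-26.19, 119.32], [-84.43, 86.54], [7.71, 146.69], [-57.33, 237.33], [2.42, 119.75], [-152.13, 152.13]. Speed limits (degrees/s): [147.25, 147.25, 180, 180, 180, 180, 180].

## Interface

Orientations are given as [roll, pitch, yaw] about the fixed x, y, z axes, in that order (R = Rz(yaw) Ry(pitch) Rx(roll)).
In Python, from cell import arm gives the robot as it stands.
- The arm moves only by the shell command python3 -m handwheel 'ROWS'. ROWS is a JSON object of lists of equal length, an entry for each row: "linear": the shift along the tool's x, y, z in cm, a list of three; "angular": the turn, a rotation vector about the tool's x, y, z in rad, a list of three; "grip": the closure, from -1 (fully open) to 1 (shut), so that 0 is half open. A call has 1 to 20 rows; each row shifts and turns the commanded pose from where the row before left it, along the tool's axes as they then stand; what a row does not reach is not made up. A row lasts 1/10 s, in which the tool goes at most 50 mm and 8.59 degrees, less where a joint would pass 70% of its speed; a pose out of reach is approached as far as the arm can. A call is refused whole if a number of a shift passes 5 or a number of a turn 0.15, either way. A call with a gripper value outside its range is refused whole. The fingers move at their own pace and stop on an object; the grip force is fixed at half the most. Time passes only in rows, so rows that do not move let the fingers close. It gives the time, the measured TCP pose, the force, the opening and the grip force at its end, in the units of the state.
- arm.get_state(): the state, without advancing time (a new reading comes with each control period).
- arm.grab_frame(name): name is "scene" or "top"; returns a dict with "image" (480x640x3 uint8, blue, green, red), "intrinsics" (3x3 intrinsics, pixels), "rvec" (rotation vector, rad) and "tvec" (3), from world to camera coordinates, as OpenCV has them. Camera axes: x right, y down, z forward; pixel columns grow to the right and rows downward; lengths in m; the calibration is good to about 2 mm. A picture is of the moment at which its call begins. There is no depth.
- arm.hand_in(): hands the job in; it is judged then, once.
Trained networks look in the newest picture that a camera, given by its name, has taken for a name from the list of things; names that differ only in an ending like _2 or _b are one class to them, and where a whole thing is asked for, a point or a joint stands for the part that bears it (a point fixed in the world has none). Each returns a list of dicts, best first, with "score" (0 to 1); they miss things now and then, are a little off and sometimes report something else, mostly with a low value. They report only what shows in the picture. A call takes as long as a camera call.
- arm.trace(camera, label): "region" (480x640 bool, what is visible of it) and "box" ([left, top, width, height] in pixels, round what is visible of it).
The state is a dict: "clock": time; "joint_pos": joint angles; "joint_velocities": joint speeds; "joint_torque": joint torques, N m; "eef_pos": TCP position; "tcp_rot": TCP orientation; "wrist_force": force on the tool from outside, world axes, zero at the start; "moment": the same for the moment, N m; "finger_gap": finger opening in m; "grip_force": force on a finger pad.
Only numpy, scipy, OpenCV 4.12 (cv2) and the standard library are available. Lean on these libraries where they do the work, as an engineer would, in place of code of your own. Each camera call takes 0.05 s, during which the arm holds its last target. There are 200 camera calls.

## Working session

There is one attempt and no reset: what is moved stays moved. The work goes in short steps, Python scripts to look and compute and a shell command to move; the robot and the scene stay as the last step left them, time stands still between calls to the robot, and variables do not carry over. Pictures are saved under pics/ and viewed, at most 14 in all, crops included, and the job is handed in when it is done.

```bash
ls; mkdir -p pics; python3 - <<'E'
from cell import arm
import cv2
s=arm.get_state()
print(s)
for n in("scene","top"):
    f=arm.grab_frame(n); cv2.imwrite(f"pics/{n}0.png",f["image"]); print(n,f["intrinsics"],f["rvec"],f["tvec"])
E
```

```text
pics
{'clock': 0.0, 'joint_pos': array([-68.30746721,  39.53358264, -11.14371251,  89.74839522,
         9.01123513,  51.71268492, -12.32475204]), 'joint_velocities': array([-0.02338614,  0.04838772,  0.03637621, -0.02508535,  0.03301293,
        0.10077261,  0.00032109]), 'joint_torque': array([ 7.66158951e-05, -5.39603984e+01, -1.26677603e+00, -1.58540350e+01,
        9.06220201e-03,  9.44850210e-03, -1.17924239e-05]), 'eef_pos': array([0.21109102, 0.58757296, 0.25246282]), 'tcp_rot': array([-1.79887369e+02,  8.41574993e-03,  1.60247183e+02]), 'wrist_force': array([ 0.00573816,  0.59252115, -0.37255995]), 'moment': array([-2.76870977e-02, -7.87531022e-05, -8.95008742e-03]), 'grip_force': 0.0, 'finger_gap': 0.08536829429026835}
scene [[499.78514429   0.         321.76096031]
 [  0.         499.78514429 245.25700789]
 [  0.           0.           1.        ]] [ 2.05126223  0.57269175 -0.33924748] [-0.44015177 -0.05498037  1.44287792]
top [[570.26323719   0.         317.72352608]
 [  0.         570.26323719 236.87133967]
 [  0.           0.           1.        ]] [ 2.10412997 -2.1482821   0.15314281] [-0.00235873  0.57058475  1.16163495]
```

View pics/scene0.png

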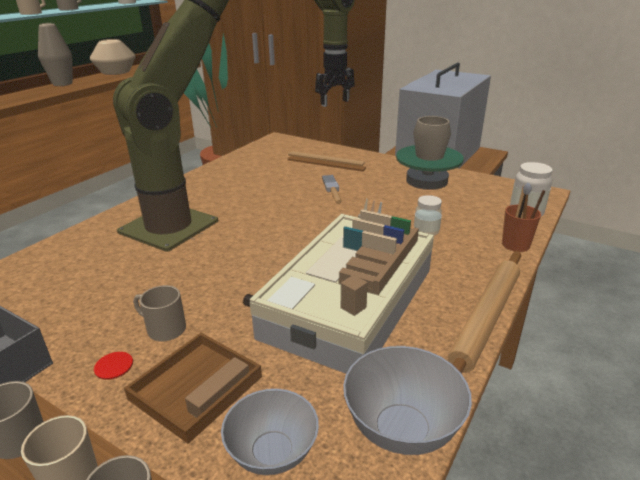

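View pics/top0.png

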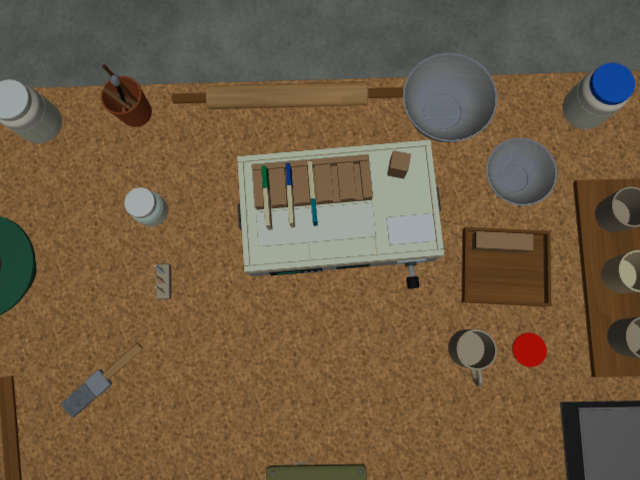

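The scene view shows the kiln in the middle with three bars, the post at (353,293), the mug at (163,312) and the tray at (195,385). In the top view the green bar (266,197) and blue bar (290,193) have their glaze at the back, so both are the wrong way round. The turquoise bar (313,193) has its glaze in front. The cones are at (163,281), the post at (399,164), the pad at (410,229), the knob at (412,282), the tray at (506,267), the mug at (473,350) and the jar at (146,206).

```bash
cat > h.py <<'E'
import numpy as np, cv2
from scipy.optimize import minimize
from cell import arm
def box(x0,x1,y0,y1,z0,z1): return np.array([[x,y,z] for x in(x0,x1) for y in(y0,y1) for z in(z0,z1)],float)/1000
def cyl(r,z0,z1): return np.array([[r*np.cos(a),r*np.sin(a),z] for a in np.linspace(0,6.28,32) for z in(z0,z1)])/1000
M={'kiln':[box(-120,120,-200,200,0,113)],'bar':[box(-60,60,-4.5,4.5,-25,25)],
 'cones_mid':[box(-38,38,-15,15,-9,9)]+[box(c-3,c+3,-3,3,9,61) for c in(-24,0,24)],
 'post_mid':[box(-18,18,-18,18,-30,30)],'tray_free':[box(-60,100,-90,90,-6,24)],
 'glaze_jar':[cyl(36,0,95)],'mug':[cyl(40,0,85)]}
def frames(): return {n:arm.grab_frame(n) for n in('scene','top')}
def proj(f,P): return cv2.projectPoints(np.asarray(P,float).reshape(-1,3),f['rvec'],f['tvec'],f['intrinsics'],None)[0].reshape(-1,2)
def place(P,p):
    c,s=np.cos(p[3]),np.sin(p[3]); return P@np.array([[c,s,0],[-s,c,0],[0,0,1]])+p[:3]
def sil(f,pieces,p):
    S=4;im=np.zeros((480*S,640*S),np.uint8)
    for P in pieces:
        h=cv2.convexHull(((proj(f,place(P,p))+.5)*S).astype(np.float32)); cv2.fillConvexPoly(im,(h*16).astype(np.int32),255,shift=4)
    return cv2.resize(im,(640,480),interpolation=cv2.INTER_AREA)/255.
def ray(f,uv,z):
    K=f['intrinsics'];R=cv2.Rodrigues(np.array(f['rvec']))[0];t=np.array(f['tvec']).ravel()
    d=R.T@np.linalg.inv(K)@np.r_[uv,1];c=-R.T@t; return c+d*(z-c[2])/d[2]
def fit(F,masks,pieces,p0,free=(0,1,3)):
    free=list(free)
    def cost(q):
        p=np.array(p0,float);p[free]=q;J=0
        for n,m in masks.items():
            s=sil(F[n],pieces,p);J+=1-np.minimum(s,m).sum()/np.maximum(s,m).sum()
        return J
    q0=np.array(p0,float)[free];st={0:.01,1:.01,2:.008,3:.08}
    sim=np.vstack([q0]+[q0+np.eye(len(free))[i]*st[k] for i,k in enumerate(free)])
    r=minimize(cost,q0,method='Nelder-Mead',options=dict(initial_simplex=sim,xatol=1e-4,fatol=1e-4,maxiter=250))
    p=np.array(p0,float);p[free]=r.x;return p,r.fun
def tr(cam,l):
    t=arm.trace(cam,l); return (t[0]['score'],t[0]['region'],t[0]['box']) if t else (0,None,None)
E
cat > look.py <<'E'
from h import *
import pickle
F=frames();out={}
g={'kiln':(.0),'bar1_mid':.142,'bar2_mid':.142,'bar3_mid':.142,'bar4_mid':.142,'bar5_mid':.142,'cones_mid':.009,'post_mid':.135,'tray_free':.006,'glaze_jar':0,'mug':0}
T={}
for k,z in g.items():
    T[k]={c:tr(c,k) for c in F}
    print(k,[(c,round(T[k][c][0],2),T[k][c][2]) for c in F])
for k in('setter','cone_pad','air_knob','air_slide'):
    print(k,[(c,[(round(t['score'],2),t['box']) for t in arm.trace(c,k)[:2]]) for c in F])
pickle.dump((F,T),open('obs.pkl','wb'))
for k,z in g.items():
    m={c:T[k][c][1].astype(float) for c in F if T[k][c][0]>.5}
    if 'top' not in m: continue
    pc=M['bar' if k.startswith('bar') else k]
    b=T[k]['top'][2];zz=z+(.1 if k=='kiln' else 0)
    p0=[*ray(F['top'],(b[0]+b[2]/2,b[1]+b[3]/2),zz)[:2],z,np.pi if k in('bar1_mid','nope') else 0.]
    pa,ja=fit(F,m,pc,p0); pb,jb=fit(F,m,pc,pa,(0,1,2,3)) if len(m)>1 else (pa,ja)
    pt,jt=fit(F,{'top':m['top']},pc,p0)
    for n,p,j in(('xy',pa,ja),('xyz',pb,jb),('top',pt,jt)): print(k,n,np.round(p[:3]*1000,1),round(np.degrees(p[3]),1),round(j,3))
E
python3 look.py
```

```text
kiln [('scene', 0.94, [241.0, 215.7, 190.9, 157.0]), ('top', 0.93, [233.9, 141.4, 209.8, 148.5])]
bar1_mid [('scene', 0.74, [244.7, 215.9, 190.6, 157.0]), ('top', 0.66, [281.5, 161.9, 13.4, 63.7])]
bar2_mid [('scene', 0.66, [362.0, 210.9, 49.4, 21.8]), ('top', 0.93, [261.4, 163.9, 10.8, 69.2])]
bar3_mid [('scene', 0, None), ('top', 0, None)]
bar4_mid [('scene', 0, None), ('top', 0, None)]
bar5_mid [('scene', 0.88, [346.0, 227.6, 50.7, 23.5]), ('top', 0.71, [306.1, 158.4, 13.2, 67.4])]
cones_mid [('scene', 0.5, [371.8, 204.5, 6.9, 10.8]), ('top', 0.86, [156.4, 261.7, 14.8, 37.0])]
post_mid [('scene', 0.9, [339.3, 276.1, 28.0, 41.7]), ('top', 0.87, [386.5, 152.3, 23.4, 25.2])]
tray_free [('scene', 0.95, [125.5, 331.9, 136.8, 114.7]), ('top', 0.76, [461.3, 228.2, 89.2, 82.7])]
glaze_jar [('scene', 0.7, [412.9, 197.9, 29.4, 37.5]), ('top', 0.64, [125.6, 185.1, 43.0, 40.2])]
mug [('scene', 0.92, [132.1, 290.4, 52.2, 52.8]), ('top', 0.95, [450.2, 330.0, 46.4, 56.9])]
setter [('scene', [(0.85, [242.3, 212.1, 192.7, 161.3])]), ('top', [(0.88, [238.3, 139.1, 204.3, 149.3])])]
cone_pad [('scen
[... 797 characters left out ...]
 ] 4.2 0.127
cones_mid xy [488.6 324.6   9. ] 2.1 0.096
cones_mid xyz [488.6 324.6   9. ] 2.1 0.096
cones_mid top [488.6 324.6   9. ] 2.1 0.096
post_mid xy [ 698.7 -179.1  135. ] -13.0 0.207
post_mid xyz [ 699.  -179.1  134.9] -12.2 0.205
post_mid top [ 700.  -178.9  135. ] -12.7 0.055
tray_free xy [ 483.2 -413.5    6. ] -3.8 0.057
tray_free xyz [ 483.2 -413.5    6. ] -3.8 0.057
tray_free top [ 483.8 -411.7    6. ] -4.2 0.023
glaze_jar xy [643.7 351.9   0. ] 7.3 0.277
glaze_jar xyz [644.  352.3  -4.2] 9.3 0.267
glaze_jar top [643.2 351.2   0. ] 5.9 0.129
mug xy [ 331.6 -325.3    0. ] -11.5 0.229
mug xyz [ 3.315e+02 -3.253e+02 -1.000e-01] -11.2 0.229
mug top [ 332.8 -323.3    0. ] -14.1 0.121
```

Measurements agree: the kiln is at about (626, -57) mm with yaw 3.9°. Bar5 is already home and correct in the middle slot. Bars 1 and 2 are reversed in the two slots to the left. I'll fly to above bar2 first.

```bash
python3 -m handwheel '{"linear":[[0,0,0],[0,0,0],[0,0,0],[-2.4,-3.5,0],[-2.4,-3.5,0],[-2.4,-3.5,0],[-2.4,-3.5,0],[-2.4,-3.5,0],[-2.4,-3.5,0],[-2.4,-3.5,0],[-2.4,-3.5,0],[-2.4,-3.5,0],[-2.4,-3.5,0],[-2.4,-3.5,0],[-2.4,-3.5,0],[-2.4,-3.5,0],[-2.4,-3.5,0],[-2.4,-3.5,0],[0,0,0],[0,0,0]],"angular":[[0,0,-0.14],[0,0,-0.14],[0,0,-0.14],[0,0,0],[0,0,0],[0,0,0],[0,0,0],[0,0,0],[0,0,0],[0,0,0],[0,0,0],[0,0,0],[0,0,0],[0,0,0],[0,0,0],[0,0,0],[0,0,0],[0,0,0],[0,0,0],[0,0,0]],"grip":[0.25,0.25,0.25,0.25,0.25,0.25,0.25,0.25,0.25,0.25,0.25,0.25,0.25,0.25,0.25,0.25,0.25,0.25,0.25,0.25]}'
cat > st.py <<'E'
import sys,numpy as np
from cell import arm
s=arm.get_state();p=s['eef_pos']*1000;ps=np.radians(s['tcp_rot'][2])
print('t',round(s['clock'],1),'tcp',p.round(1),'rot',s['tcp_rot'].round(2),'F',s['wrist_force'].round(1),'gap',round(s['finger_gap']*1000,1),'gf',round(s['grip_force'],1),'j',s['joint_pos'].round(0))
if len(sys.argv)>3:
    d=np.array([float(a) for a in sys.argv[1:4]])-p
    if len(sys.argv)>4:
        y=float(sys.argv[4]);ps2=np.radians(y);print('turn rad about tool z',round(-((ps2-ps+np.pi)%(2*np.pi)-np.pi),4));ps=ps2
    print('tool shift cm',(np.array([d[0]*np.cos(ps)+d[1]*np.sin(ps),d[0]*np.sin(ps)-d[1]*np.cos(ps),-d[2]])/10).round(2))
E
python3 st.py 613.1 82.6 159 184
```

```text
clock: 3.7
eef_pos: [0.61, 0.0905, 0.253]
tcp_rot: [180.0, -0.0, -175.9]
wrist_force: [-0.5, 0.8, -0.3]
finger_gap: 0.0322
grip_force: 0.0
t 3.7 tcp [610.   90.5 253. ] rot [ 1.8000e+02 -1.0000e-02 -1.7586e+02] F [-0.5  0.8 -0.3] gap 32.2 gf 0.0 j [ -1.  40. -22.  91.  17.  53.  66.]
turn rad about tool z 0.0025
tool shift cm [-0.25 -0.81  9.4 ]
```

```bash
python3 -m handwheel '{"linear":[[-0.25,-0.8,0],[0,0,2],[0,0,2],[0,0,2],[0,0,2],[0,0,1.0],[0,0,0.4],[0,0,0],[0,0,0]],"angular":[[0,0,0],[0,0,0],[0,0,0],[0,0,0],[0,0,0],[0,0,0],[0,0,0],[0,0,0],[0,0,0]],"grip":[0.25,0.25,0.25,0.25,0.25,0.25,0.25,0.25,0.25]}' && python3 -m handwheel '{"linear":[[0,0,0],[0,0,0],[0,0,0],[0,0,0],[0,0,0],[0,0,0],[0,0,0],[0,0,0]],"angular":[[0,0,0],[0,0,0],[0,0,0],[0,0,0],[0,0,0],[0,0,0],[0,0,0],[0,0,0]],"grip":[1,1,1,1,1,1,1,1]}'; python3 st.py
```

```text
clock: 4.6
eef_pos: [0.6133, 0.0844, 0.1602]
tcp_rot: [180.0, 0.1, -175.7]
wrist_force: [0.0, -0.6, -0.9]
finger_gap: 0.0319
grip_force: 0.0
clock: 5.4
eef_pos: [0.6133, 0.0841, 0.1601]
tcp_rot: [180.0, 0.1, -175.7]
wrist_force: [-1.2, -0.5, 6.7]
finger_gap: 0.0081
grip_force: 59.5
t 5.4 tcp [613.3  84.1 160.1] rot [ 1.7999e+02  8.0000e-02 -1.7569e+02] F [-1.2 -0.5  6.7] gap 8.1 gf 59.5 j [ -1.  46. -19.  95.  21.  42.  63.]
```

```bash
python3 -m handwheel '{"linear":[[0,0,-0.5],[0,0,-1],[0,0,-2],[0,0,-2],[0,0,-2],[0,0,-2],[0,0,0],[0,0,0],[0,0,0],[0,0,0],[0,0,0],[0,0,0],[0,0,0],[0,0,0],[0,0,0],[0,0,0]],"angular":[[0,0,0],[0,0,0],[0,0,0],[0,0,0],[0,0,0],[0,0,0],[0,0,0.14],[0,0,0.14],[0,0,0.14],[0,0,0.14],[0,0,0.14],[0,0,0.14],[0,0,0.14],[0,0,0.14],[0,0,0.14],[0,0,0.14]],"grip":[1,1,1,1,1,1,1,1,1,1,1,1,1,1,1,1]}' && python3 -m handwheel '{"linear":[[0,0,0],[0,0,0],[0,0,0],[0,0,0],[0,0,0],[0,0,0],[0,0,0],[0,0,0],[0,0,0],[0,0,0],[0,0,0],[0,0,0],[0,0,0]],"angular":[[0,0,0.14],[0,0,0.14],[0,0,0.14],[0,0,0.14],[0,0,0.14],[0,0,0.14],[0,0,0.14],[0,0,0.14],[0,0,0.14],[0,0,0.14],[0,0,0.14],[0,0,0.14],[0,0,0.06]],"grip":[1,1,1,1,1,1,1,1,1,1,1,1,1]}'; python3 st.py 652.2 86.8 230 4.2; python3 - <<'E'
from h import *
import cv2
f=arm.grab_frame('top');cv2.imwrite('pics/t1.png',cv2.resize(f['image'][130:290,220:450],None,fx=3,fy=3,interpolation=cv2.INTER_CUBIC))
E
```

```text
clock: 7.0
eef_pos: [0.6125, 0.0843, 0.2547]
tcp_rot: [-180.0, -0.0, 103.8]
wrist_force: [-0.4, 0.8, -1.5]
finger_gap: 0.0081
grip_force: 58.5
clock: 8.3
eef_pos: [0.6125, 0.0848, 0.2544]
tcp_rot: [-179.9, 0.0, 4.2]
wrist_force: [-0.3, 0.3, -1.7]
finger_gap: 0.0083
grip_force: 58.5
t 8.3 tcp [612.5  84.8 254.4] rot [-1.7993e+02  2.0000e-02  4.2200e+00] F [-0.3  0.3 -1.7] gap 8.3 gf 58.5 j [-28.  42.  31.  92. -25.  53. -74.]
turn rad about tool z 0.0004
tool shift cm [3.97 0.09 2.44]
```

View pics/t1.png

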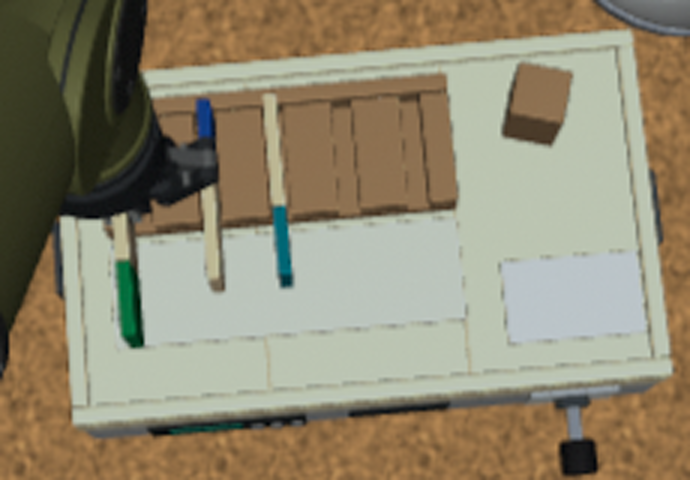

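The bar is turned, with its green end now toward the front. Next I move it over the slot about 6 mm short of home and lower it.

```bash
python3 -m handwheel '{"linear":[[2,0,0],[1.97,0.1,0],[0,0,1.5],[0,0,0],[0,0,0]],"angular":[[0,0,0],[0,0,0],[0,0,0],[0,0,0],[0,0,0]],"grip":[1,1,1,1,1]}' ; python3 st.py 652.2 86.8 170 4.2
```

```text
clock: 8.85
eef_pos: [0.6518, 0.0863, 0.2392]
tcp_rot: [-180.0, 0.1, 4.5]
wrist_force: [-0.2, -0.5, -0.9]
finger_gap: 0.0083
grip_force: 58.5
t 8.8 tcp [651.8  86.3 239.2] rot [-1.7995e+02  8.0000e-02  4.4500e+00] F [-0.2 -0.5 -0.9] gap 8.3 gf 58.5 j [-27.  46.  30.  86. -26.  55. -75.]
turn rad about tool z 0.0044
tool shift cm [ 0.04 -0.04  6.92]
```

```bash
python3 -m handwheel '{"linear":[[0,0,1.5],[0,0,1.5],[0,0,1.3],[0,0,1],[0,0,0.8],[0,0,0.8],[0,0,0]],"angular":[[0,0,0.004],[0,0,0],[0,0,0],[0,0,0],[0,0,0],[0,0,0],[0,0,0]],"grip":[1,1,1,1,1,1,1]}' ; python3 st.py 652.2 86.8 161.5 4.2
```

```text
clock: 9.55
eef_pos: [0.6518, 0.0861, 0.169]
tcp_rot: [-180.0, 0.1, 4.2]
wrist_force: [-0.5, 0.3, -1.4]
finger_gap: 0.0078
grip_force: 58.5
t 9.6 tcp [651.8  86.1 169. ] rot [-1.80e+02  1.10e-01  4.17e+00] F [-0.5  0.3 -1.4] gap 7.8 gf 58.5 j [-25.  51.  27.  89. -29.  48. -73.]
turn rad about tool z -0.0005
tool shift cm [ 0.05 -0.07  0.75]
```

```bash
python3 -m handwheel '{"linear":[[0,0,0.3],[0,0,0.3],[0,0,0.15],[0,0,0]],"angular":[[0,0,0],[0,0,0],[0,0,0],[0,0,0]],"grip":[1,1,1,1]}'; python3 -m handwheel '{"linear":[[0.2,0,0],[0.2,0,0],[0,0,0]],"angular":[[0,0,0],[0,0,0],[0,0,0]],"grip":[1,1,1]}'; python3 -m handwheel '{"linear":[[0.1,0,0],[0.1,0,0],[0,0,0]],"angular":[[0,0,0],[0,0,0],[0,0,0]],"grip":[1,1,1]}'|grep -E 'pos|wrist'
```

```text
clock: 9.95
eef_pos: [0.6524, 0.0861, 0.1627]
tcp_rot: [-180.0, 0.0, 4.2]
wrist_force: [-0.2, 0.2, -0.4]
finger_gap: 0.0079
grip_force: 58.5
clock: 10.25
eef_pos: [0.6569, 0.0863, 0.163]
tcp_rot: [180.0, -0.1, 4.2]
wrist_force: [-0.1, 0.4, -1.9]
finger_gap: 0.0079
grip_force: 58.5
eef_pos: [0.6586, 0.0865, 0.1628]
wrist_force: [-0.6, -0.4, -1.1]
```

```bash
python3 -m handwheel '{"linear":[[0,0,0.2],[0,0,0],[0.1,0,0],[0.1,0,0],[0,0,0]],"angular":[[0,0,0],[0,0,0],[0,0,0],[0,0,0],[0,0,0]],"grip":[1,1,1,1,1]}'|grep -E 'pos|wrist'; python3 -m handwheel '{"linear":[[0.1,0,0],[0.1,0,0],[0,0,0]],"angular":[[0,0,0],[0,0,0],[0,0,0]],"grip":[1,1,1]}'|grep -E 'pos|wrist'
```

```text
eef_pos: [0.6606, 0.0866, 0.1608]
wrist_force: [-0.3, 0.3, -1.3]
eef_pos: [0.6608, 0.0866, 0.1605]
wrist_force: [-4.4, 0.5, 2.4]
```

```bash
python3 -m handwheel '{"linear":[[0.1,0,0],[0.1,0,0],[0,0,0]],"angular":[[0,0,0],[0,0,0],[0,0,0]],"grip":[1,1,1]}'|grep -E 'pos|wrist'; python3 -m handwheel '{"linear":[[0,0,0],[0,0,0],[0,0,0],[0,0,0],[0,0,-0.5],[0,0,-1.5],[0,0,-2],[0,0,-2],[0,0,-2],[0,0,-2],[0,0,0]],"angular":[[0,0,0],[0,0,0],[0,0,0],[0,0,0],[0,0,0],[0,0,0],[0,0,0],[0,0,0],[0,0,0],[0,0,0],[0,0,0]],"grip":[0.25,0.25,0.25,0.25,0.25,0.25,0.25,0.25,0.25,0.25,0.25]}'|grep -E 'pos|wrist|gap'; cat > bars.py <<'E'
from h import *
import sys
F=frames()
for k in sys.argv[1:]:
    m={c:tr(c,k) for c in F}; print(k,[(round(v[0],2),v[2]) for v in m.values()])
    mm={'top':m['top'][1].astype(float)}
    if mm['top'] is None: continue
    b=m['top'][2];p,j=fit(F,mm,M['bar'],[*ray(F['top'],(b[0]+b[2]/2,b[1]+b[3]/2),.142)[:2],.142,.07])
    print(k,(p[:3]*1000).round(1),np.degrees(p[3]).round(2),round(j,3))
E
python3 bars.py bar1_mid bar2_mid bar5_mid
```

```text
eef_pos: [0.6609, 0.0866, 0.1605]
wrist_force: [-8.6, -0.4, 5.2]
eef_pos: [0.6666, 0.0864, 0.2653]
wrist_force: [0.5, -0.5, 0.2]
finger_gap: 0.032
bar1_mid [(0.63, [352.0, 218.7, 54.1, 25.2]), (0.85, [283.8, 159.9, 15.2, 68.6])]
bar1_mid [640.7  38.  142. ] 3.09 0.111
bar2_mid [(0.61, [362.0, 208.9, 47.5, 23.6]), (0.65, [262.8, 167.4, 9.3, 62.0])]
bar2_mid [637.5  84.9 142. ] 4.66 0.195
bar5_mid [(0.62, [343.4, 227.7, 53.5, 29.0]), (0.66, [308.1, 158.4, 9.4, 68.4])]
bar5_mid [640.9  -6.8 142. ] 4.0 0.202
```

```bash
python3 st.py 617.5 37.8 160 4.2
```

```text
t 13.2 tcp [664.  87. 260.] rot [1.80e+02 8.00e-02 4.17e+00] F [ 0.4 -0.2  0.2] gap 31.9 gf 0.0 j [-26.  46.  31.  82. -25.  59. -76.]
turn rad about tool z -0.0005
tool shift cm [-5.    4.56 10.  ]
```

```bash
python3 -m handwheel '{"linear":[[-2.5,2.3,0],[-2.5,2.26,0],[0,0,2],[0,0,2],[0,0,0],[0,0,0]],"angular":[[0,0,0],[0,0,0],[0,0,0],[0,0,0],[0,0,0],[0,0,0]],"grip":[0.25,0.25,0.25,0.25,0.25,0.25]}' >/dev/null; python3 st.py 617.5 37.8 160 4.2
```

```text
t 13.8 tcp [617.9  37.9 220.7] rot [1.7999e+02 4.0000e-02 4.1800e+00] F [0.4 0.7 0.2] gap 31.8 gf 0.0 j [-23.  44.  29.  94. -27.  49. -69.]
turn rad about tool z -0.0003
tool shift cm [-0.04  0.    6.07]
```

```bash
python3 -m handwheel '{"linear":[[0,0,2],[0,0,2],[0,0,1.5],[0,0,0.6],[0,0,0],[0,0,0],[0,0,0],[0,0,0],[0,0,0],[0,0,0],[0,0,0],[0,0,0],[0,0,0],[0,0,0]],"angular":[[0,0,0],[0,0,0],[0,0,0],[0,0,0],[0,0,0],[0,0,0],[0,0,0],[0,0,0],[0,0,0],[0,0,0],[0,0,0],[0,0,0],[0,0,0],[0,0,0]],"grip":[0.25,0.25,0.25,0.25,0.25,0.25,1,1,1,1,1,1,1,1]}' ; python3 st.py
```

```text
clock: 15.15
eef_pos: [0.6185, 0.0377, 0.1607]
tcp_rot: [-180.0, -0.1, 4.2]
wrist_force: [-0.4, -0.2, 6.6]
finger_gap: 0.0081
grip_force: 59.0
t 15.2 tcp [618.5  37.7 160.7] rot [-1.7999e+02 -1.0000e-01  4.1700e+00] F [-0.4 -0.2  6.6] gap 8.1 gf 59.0 j [-22.  48.  26.  97. -29.  42. -67.]
```

```bash
python3 -m handwheel '{"linear":[[0,0,-0.5],[0,0,-1],[0,0,-2],[0,0,-2],[0,0,-2],[0,0,-2],[0,0,0],[0,0,0],[0,0,0],[0,0,0],[0,0,0],[0,0,0],[0,0,0],[0,0,0],[0,0,0],[0,0,0]],"angular":[[0,0,0],[0,0,0],[0,0,0],[0,0,0],[0,0,0],[0,0,0],[0,0,-0.14],[0,0,-0.14],[0,0,-0.14],[0,0,-0.14],[0,0,-0.14],[0,0,-0.14],[0,0,-0.14],[0,0,-0.14],[0,0,-0.14],[0,0,-0.14]],"grip":[1,1,1,1,1,1,1,1,1,1,1,1,1,1,1,1]}' >/dev/null && python3 -m handwheel '{"linear":[[0,0,0],[0,0,0],[0,0,0],[0,0,0],[0,0,0],[0,0,0],[0,0,0],[0,0,0],[0,0,0],[0,0,0],[0,0,0],[0,0,0],[0,0,0],[0,0,0]],"angular":[[0,0,-0.14],[0,0,-0.14],[0,0,-0.14],[0,0,-0.14],[0,0,-0.14],[0,0,-0.14],[0,0,-0.14],[0,0,-0.14],[0,0,-0.14],[0,0,-0.14],[0,0,-0.14],[0,0,-0.14],[0,0,-0.06],[0,0,0]],"grip":[1,1,1,1,1,1,1,1,1,1,1,1,1,1]}'; python3 st.py 657.4 40.5 240 184.2
```

```text
clock: 18.15
eef_pos: [0.6177, 0.037, 0.2549]
tcp_rot: [-179.9, -0.0, -176.0]
wrist_force: [-0.1, 0.2, -1.0]
finger_gap: 0.0079
grip_force: 58.4
t 18.1 tcp [617.7  37.  254.9] rot [-1.7995e+02 -2.0000e-02 -1.7598e+02] F [-0.1  0.2 -1. ] gap 7.9 gf 58.4 j [  5.  40. -22.  90.  18.  53.  70.]
turn rad about tool z -0.0031
tool shift cm [-3.98  0.06  1.49]
```

```bash
python3 -m handwheel '{"linear":[[-2,0.05,0],[-1.98,0.05,0],[0,0,1.5],[0,0,0],[0,0,0]],"angular":[[0,0,-0.003],[0,0,0],[0,0,0],[0,0,0],[0,0,0]],"grip":[1,1,1,1,1]}' >/dev/null; python3 st.py 657.4 40.5 169 184.2
```

```text
t 18.6 tcp [656.8  41.4 239.6] rot [-1.7996e+02 -9.0000e-02 -1.7580e+02] F [ 0.5 -0.2 -1.2] gap 7.8 gf 58.4 j [  4.  44. -22.  84.  18.  56.  71.]
turn rad about tool z -0.0
tool shift cm [-0.05 -0.09  7.06]
```

```bash
python3 -m handwheel '{"linear":[[0,-0.09,1.5],[0,0,1.5],[0,0,1.3],[0,0,1],[0,0,0.8],[0,0,0.9],[0,0,0]],"angular":[[0,0,0],[0,0,0],[0,0,0],[0,0,0],[0,0,0],[0,0,0],[0,0,0]],"grip":[1,1,1,1,1,1,1]}' >/dev/null; python3 st.py 657.4 40.5 162 184.2
```

```text
t 19.4 tcp [656.8  40.6 168.5] rot [-1.7999e+02 -1.3000e-01 -1.7574e+02] F [-0.9 -0.6 -0.9] gap 7.7 gf 58.4 j [  3.  49. -20.  87.  20.  48.  69.]
turn rad about tool z 0.001
tool shift cm [-0.06 -0.02  0.65]
```

```bash
python3 -m handwheel '{"linear":[[0,0,0.3],[0,0,0.3],[0,0,0.15],[0,0,0],[-0.2,0,0],[-0.1,0,0],[0,0,0]],"angular":[[0,0,0],[0,0,0],[0,0,0],[0,0,0],[0,0,0],[0,0,0],[0,0,0]],"grip":[1,1,1,1,1,1,1]}' |grep -E 'pos|wrist'; python3 -m handwheel '{"linear":[[-0.1,0,0],[-0.1,0,0],[0,0,0]],"angular":[[0,0,0],[0,0,0],[0,0,0]],"grip":[1,1,1]}'|grep -E 'pos|wrist'; python3 -m handwheel '{"linear":[[-0.1,0,0],[-0.1,0,0],[0,0,0]],"angular":[[0,0,0],[0,0,0],[0,0,0]],"grip":[1,1,1]}'|grep -E 'pos|wrist'
```

```text
eef_pos: [0.6609, 0.0411, 0.1624]
wrist_force: [0.4, 0.6, -0.6]
eef_pos: [0.6624, 0.0411, 0.1622]
wrist_force: [-1.3, -0.1, -1.5]
eef_pos: [0.6626, 0.0412, 0.162]
wrist_force: [-6.0, -0.0, 2.1]
```

```bash
python3 -m handwheel '{"linear":[[0,0,0.15],[-0.1,0,0],[0,0,0]],"angular":[[0,0,0],[0,0,0],[0,0,0]],"grip":[1,1,1]}'|grep -E 'pos|wrist'; python3 -m handwheel '{"linear":[[0,0,0],[0,0,0],[0,0,0],[0,0,0],[0,0,-0.5],[0,0,-1.5],[0,0,-2],[0,0,-2],[0,0,-2],[0,0,-2],[0,0,-2],[0,0,0]],"angular":[[0,0,0],[0,0,0],[0,0,0],[0,0,0],[0,0,0],[0,0,0],[0,0,0],[0,0,0],[0,0,0],[0,0,0],[0,0,0],[0,0,0]],"grip":[0.25,0.25,0.25,0.25,0.25,0.25,0.25,0.25,0.25,0.25,0.25,0.25]}'|grep -E 'pos|wrist|gap'; python3 st.py 491 325 260 182
```

```text
eef_pos: [0.6626, 0.0412, 0.1609]
wrist_force: [-8.9, -1.2, 6.8]
eef_pos: [0.6676, 0.042, 0.2854]
wrist_force: [-0.4, 0.5, 1.2]
finger_gap: 0.0322
t 22.1 tcp [667.6  42.  285.4] rot [ 179.95    0.46 -175.76] F [-0.4  0.5  1.2] gap 32.2 gf 0.0 j [  4.  42. -22.  79.  17.  62.  73.]
turn rad about tool z 0.039
tool shift cm [16.66 28.9   2.54]
```

```bash
cat > cones.py <<'E'
from h import *
import sys
z=float(sys.argv[1]);F=frames();m={c:tr(c,'cones_mid') for c in F};print([(round(v[0],2),v[2]) for v in m.values()])
b=m['top'][2];p0=[*ray(F['top'],(b[0]+b[2]/2,b[1]+b[3]/2),z)[:2],z,float(sys.argv[2]) if len(sys.argv)>2 else 0]
mm={c:v[1].astype(float) for c,v in m.items() if v[0]>.3}
for k in ({'top':mm['top']},mm):
    p,j=fit(F,k,M['cones_mid'],p0);print((p[:3]*1000).round(1),np.degrees(p[3]).round(1),round(j,3))
if len(mm)>1: p,j=fit(F,mm,M['cones_mid'],p0,(0,1,2,3));print('z free',(p[:3]*1000).round(1),np.degrees(p[3]).round(1),round(j,3))
u,v=[int(q) for q in(b[0]+b[2]/2,b[1]+b[3]/2)]
A=cv2.resize(F['top']['image'][v-35:v+35,u-35:u+35],(400,400),interpolation=cv2.INTER_CUBIC)
B=cv2.resize(F['scene']['image'][190:270,330:430],(400,400),interpolation=cv2.INTER_CUBIC)
cv2.imwrite('pics/c_%s.png'%sys.argv[-1],np.hstack([A,B]))
E
python3 bars.py bar1_mid bar2_mid; python3 cones.py 0.009 0 a
```

```text
bar1_mid [(0.69, [353.5, 216.5, 55.0, 30.0]), (0, None)]
[(0.55, [358.6, 199.7, 22.5, 19.1]), (0.8, [157.6, 261.7, 13.7, 35.4])]
[487.4 325.8   9. ] 4.8 0.181
[487.6 324.9   9. ] -1.1 0.98
z free [487.2 325.8   9.4] 1.4 0.984Traceback (most recent call last):
  File "bars.py", line 6, in <module>
    mm={'top':m['top'][1].astype(float)}
              ^^^^^^^^^^^^^^^^^^
AttributeError: 'NoneType' object has no attribute 'astype'
```

View pics/c_a.png

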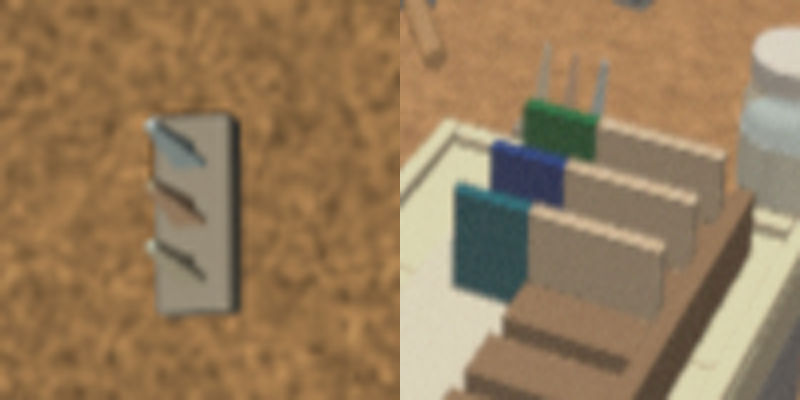

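The three bars now stand with their glaze to the front. The cones lie at about (164,279) in the top view and haven't moved. In the crop their base's top face has corners near (152,118), (231,113), (236,310) and (158,315).

```bash
python3 - <<'E'
from h import *
f=arm.grab_frame('top')
P=np.array([ray(f,np.array(c)/5.714+[129-.4,244-.4],.018)[:2]*1000 for c in((152,118),(231,113),(236,310),(158,315))])
print(P.round(1),P.mean(0).round(1)); 
for a,b in((3,0),(2,1)): d=P[a]-P[b]; print(np.linalg.norm(d),np.degrees(np.arctan2(-d[1],-d[0])))
for a,b in((0,1),(3,2)): d=P[a]-P[b]; print(np.linalg.norm(d),np.degrees(np.arctan2(d[1],d[0]))-90)
print(np.c_[f['rvec']].T)
E
python3 st.py 489 325 140 182
```

```text
[[523.  339.7]
 [524.3 309.6]
 [449.8 305.9]
 [448.5 335.4]] [486.4 322.7]
74.62870754840237 3.3365057295943057
74.57583951392557 2.817431462995729
30.119593624626035 2.3957344274668912
29.443185864367855 2.482968949247791
[[ 2.10412997 -2.1482821   0.15314281]]
t 22.6 tcp [665.2  41.3 280. ] rot [ 1.8000e+02 -8.0000e-02 -1.7574e+02] F [-0.3  0.1  0.4] gap 31.9 gf 0.0 j [  4.  42. -22.  79.  17.  62.  73.]
turn rad about tool z 0.0394
tool shift cm [16.62 28.96 14.  ]
```

```bash
python3 -m handwheel '{"linear":[[1.7,2.9,0],[1.7,2.9,0],[1.7,2.9,0],[1.7,2.9,0],[1.7,2.9,0],[1.7,2.9,0],[1.7,2.9,0],[1.7,2.9,0],[1.7,2.9,0],[1.6,2.6,0],[0,0,3],[0,0,3],[0,0,3],[0,0,3],[0,0,2],[0,0,0],[0,0,0]],"angular":[[0,0,0.025],[0,0,0],[0,0,0],[0,0,0],[0,0,0],[0,0,0],[0,0,0],[0,0,0],[0,0,0],[0,0,0],[0,0,0],[0,0,0],[0,0,0],[0,0,0],[0,0,0],[0,0,0],[0,0,0]],"grip":[-0.2,-0.2,-0.2,-0.2,-0.2,-0.2,-0.2,-0.2,-0.2,-0.2,-0.2,-0.2,-0.2,-0.2,-0.2,-0.2,-0.2]}' >/dev/null; python3 st.py 487 323.5 25 182.8; python3 cones.py 0.009 0.04 b
```

```text
t 24.3 tcp [482.  319.5 141. ] rot [ 1.7999e+02 -1.0000e-02 -1.7717e+02] F [ 1.  -0.4  0.7] gap 51.6 gf 0.0 j [-28.  45. -17. 103.  21.  34.  35.]
turn rad about tool z 0.0005
tool shift cm [-0.52  0.37 11.6 ]
[(0.53, [367.3, 202.1, 12.9, 10.3]), (0.77, [157.2, 262.6, 15.3, 36.7])]
[487.  324.3   9. ] 3.1 0.543
[487.3 324.3   9. ] 3.5 1.524
z free [487.5 322.7  12.7] 1.4 1.526
```

View pics/c_b.png

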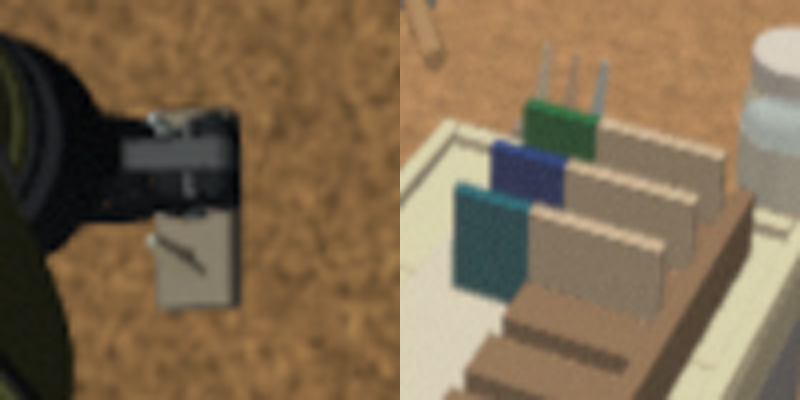

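The gripper hovers over the cones, which haven't moved.

```bash
python3 -m handwheel '{"linear":[[-0.5,0.4,0],[0,0,2.5],[0,0,2.5],[0,0,2.5],[0,0,2],[0,0,1.5],[0,0,0.4],[0,0,0],[0,0,0]],"angular":[[0,0,0],[0,0,0],[0,0,0],[0,0,0],[0,0,0],[0,0,0],[0,0,0],[0,0,0],[0,0,0]],"grip":[-0.2,-0.2,-0.2,-0.2,-0.2,-0.2,-0.2,-0.2,-0.2]}' >/dev/null; python3 st.py 487 323.5 25 182.8;python3 -m handwheel '{"linear":[[0,0,0],[0,0,0],[0,0,0],[0,0,0],[0,0,0],[0,0,0],[0,0,0],[0,0,0]],"angular":[[0,0,0],[0,0,0],[0,0,0],[0,0,0],[0,0,0],[0,0,0],[0,0,0],[0,0,0]],"grip":[1,1,1,1,1,1,1,1]}'
```

```text
t 25.4 tcp [487.3 324.   27.7] rot [ 1.7994e+02  8.0000e-02 -1.7719e+02] F [-0.7  0.5 -0.8] gap 51.2 gf 0.0 j [-32.  56. -11. 104.  26.  22.  31.]
turn rad about tool z 0.0002
tool shift cm [ 0.04 -0.05  0.27]
clock: 26.2
eef_pos: [0.4873, 0.324, 0.0281]
tcp_rot: [179.9, 0.1, -177.2]
wrist_force: [-0.6, 0.3, 6.1]
finger_gap: 0.0285
grip_force: 60.2
```

```bash
python3 -m handwheel '{"linear":[[0,0,-0.5],[0,0,-1.5],[0,0,-3],[0,0,-3],[0,0,-3],[0,0,-3],[0,0,-3],[0,0,-3],[0,0,0]],"angular":[[0,0,0],[0,0,0],[0,0,0],[0,0,0],[0,0,0],[0,0,0],[0,0,0],[0,0,0],[0,0,0]],"grip":[1,1,1,1,1,1,1,1,1]}'; python3 - <<'E'
from h import *
import pickle
F,T=pickle.load(open('obs.pkl','rb'))
for n,z0 in(('top',(410,229)),('scene',(291,293))):
    im=F[n]['image'].copy();m=np.zeros((482,642),np.uint8)
    cv2.floodFill(im,m,z0,0,(5,5,5),(5,5,5),4|cv2.FLOODFILL_FIXED_RANGE|cv2.FLOODFILL_MASK_ONLY|(255<<8))
    m=cv2.morphologyEx(m[1:-1,1:-1],cv2.MORPH_OPEN,np.ones((5,5)));c=max(cv2.findContours(m,0,2)[0],key=cv2.contourArea);r=cv2.minAreaRect(c);print(n,r)
    P=np.array([ray(F[n],q,.110)[:2]*1000 for q in c.reshape(-1,2)],np.float32);print(cv2.minAreaRect(P))
E
python3 st.py 574 -201 240 94
```

```text
clock: 27.1
eef_pos: [0.4885, 0.3252, 0.232]
tcp_rot: [179.7, 0.4, -177.2]
wrist_force: [0.3, 0.4, -1.3]
finger_gap: 0.0283
grip_force: 59.4
top ((410.8583679199219, 228.6210479736328), (25.902254104614258, 44.397674560546875), 85.03025817871094)
((572.6011352539062, -202.5316925048828), (52.64393615722656, 88.54837799072266), 3.6611618995666504)
scene ((290.7500305175781, 292.2500305175781), (21.21320343017578, 40.30508804321289), 45.0)
((572.5942993164062, -203.1919708251953), (51.16486358642578, 87.99956512451172), 4.033579349517822)
t 27.1 tcp [488.5 325.2 232. ] rot [ 179.69    0.42 -177.19] F [ 0.3  0.4 -1.3] gap 28.3 gf 59.4 j [-26.  39. -21.  98.  18.  46.  38.]
turn rad about tool z 1.55
tool shift cm [-53.09   4.86  -0.8 ]
```

```bash
python3 -m handwheel '{"linear":[[0,0,0],[0,0,0],[0,0,0],[0,0,0],[0,0,0],[0,0,0],[0,0,0],[0,0,0],[0,0,0],[0,0,0],[0,0,0]],"angular":[[0,0,0.141],[0,0,0.141],[0,0,0.141],[0,0,0.141],[0,0,0.141],[0,0,0.141],[0,0,0.141],[0,0,0.141],[0,0,0.141],[0,0,0.141],[0,0,0.141]],"grip":[1,1,1,1,1,1,1,1,1,1,1]}' >/dev/null; python3 -m handwheel '{"linear":[[-2.9,0.27,0],[-2.9,0.27,0],[-2.9,0.27,0],[-2.9,0.27,0],[-2.9,0.27,0],[-2.9,0.27,0],[-2.9,0.27,0],[-2.9,0.27,0],[-2.9,0.27,0],[-2.9,0.27,0],[-2.9,0.27,0],[-2.9,0.27,0],[-2.9,0.27,0],[-2.9,0.27,0],[-2.9,0.27,0],[-2.9,0.27,0],[-2.9,0.27,0],[-2.9,0.27,0],[0,0,0],[0,0,0]],"angular":[[0,0,0],[0,0,0],[0,0,0],[0,0,0],[0,0,0],[0,0,0],[0,0,0],[0,0,0],[0,0,0],[0,0,0],[0,0,0],[0,0,0],[0,0,0],[0,0,0],[0,0,0],[0,0,0],[0,0,0],[0,0,0],[0,0,0],[0,0,0]],"grip":[1,1,1,1,1,1,1,1,1,1,1,1,1,1,1,1,1,1,1,1]}' >/dev/null; python3 st.py 573 -202 145 93.9
```

```text
t 30.2 tcp [ 570.3 -194.3  226.4] rot [-1.7993e+02 -5.0000e-02  9.3860e+01] F [ 0.5  1.4 -2.2] gap 28.2 gf 59.4 j [14. 39.  0. 96. -0. 45. 19.]
turn rad about tool z -0.0007
tool shift cm [-0.79  0.21  8.14]
```

```bash
python3 -m handwheel '{"linear":[[-0.8,0.2,1.5],[0,0,2],[0,0,2],[0,0,1.5],[0,0,0.8],[0,0,0.3],[0,0,0]],"angular":[[0,0,0],[0,0,0],[0,0,0],[0,0,0],[0,0,0],[0,0,0],[0,0,0]],"grip":[1,1,1,1,1,1,1]}' >/dev/null; python3 st.py 573 -202 138.5 93.9;  python3 -m handwheel '{"linear":[[0,0,0.3],[0,0,0.15],[0,0,0]],"angular":[[0,0,0],[0,0,0],[0,0,0]],"grip":[1,1,1]}'
```

```text
t 30.9 tcp [ 573.7 -201.3  145.4] rot [-1.7998e+02 -3.0000e-02  9.4000e+01] F [-0.9 -0.6 -1.1] gap 28.3 gf 59.4 j [15. 46. -0. 98.  0. 36. 19.]
turn rad about tool z 0.0017
tool shift cm [-0.06 -0.08  0.69]
clock: 31.2
eef_pos: [0.5738, -0.2018, 0.1415]
tcp_rot: [180.0, 0.0, 94.0]
wrist_force: [0.1, 0.5, -1.2]
finger_gap: 0.0284
grip_force: 59.4
```

```bash
python3 -m handwheel '{"linear":[[0,0,0.15],[0,0,0.1],[0,0,0]],"angular":[[0,0,0],[0,0,0],[0,0,0]],"grip":[1,1,1]}'|grep -E 'pos|wrist'; python3 -m handwheel '{"linear":[[0,0,0.1],[0,0,0]],"angular":[[0,0,0],[0,0,0]],"grip":[1,1]}'|grep -E 'pos|wrist'
```

```text
eef_pos: [0.5736, -0.2017, 0.1387]
wrist_force: [-0.0, -0.2, -0.9]
eef_pos: [0.5738, -0.2018, 0.1381]
wrist_force: [-1.6, -1.2, 2.7]
```

```bash
python3 -m handwheel '{"linear":[[0,0,0],[0,0,0],[0,0,0],[0,0,0],[0,0,0],[0,0,-0.5],[0,0,-1.5],[0,0,-2.5],[0,0,-2.5],[0,0,-2.5],[0,0,-2.5],[0,0,0]],"angular":[[0,0,0],[0,0,0],[0,0,0],[0,0,0],[0,0,0],[0,0,0],[0,0,0],[0,0,0],[0,0,0],[0,0,0],[0,0,0],[0,0,0]],"grip":[-0.2,-0.2,-0.2,-0.2,-0.2,-0.2,-0.2,-0.2,-0.2,-0.2,-0.2,-0.2]}'; python3 - <<'E'
from h import *
F=frames()
m={c:tr(c,'post_mid') for c in F};print([(round(v[0],2),v[2]) for v in m.values()])
mm={c:v[1].astype(float) for c,v in m.items() if v[0]>.5}
print([x for x in (fit(F,mm,M['post_mid'],[.699,-.179,.135,-.22],(0,1,2,3)))])
f=F['top']['image'];s=F['scene']['image']
cv2.imwrite('pics/d1.png',np.hstack([cv2.resize(f[130:290,360:460],(375,600),interpolation=cv2.INTER_CUBIC),cv2.resize(s[205:365,240:350],(412,600),interpolation=cv2.INTER_CUBIC)]))
E
```

```text
clock: 32.9
eef_pos: [0.5759, -0.2025, 0.2618]
tcp_rot: [179.6, 0.2, 93.9]
wrist_force: [1.2, -0.3, -0.1]
finger_gap: 0.0513
grip_force: 0.0
[(0.89, [341.1, 276.6, 25.8, 40.1]), (0.7, [385.2, 151.5, 24.3, 26.5])]
[array([ 0.69946676, -0.17909292,  0.13483247, -0.23365403]), np.float64(0.21662156605802063)]
```

View pics/d1.png

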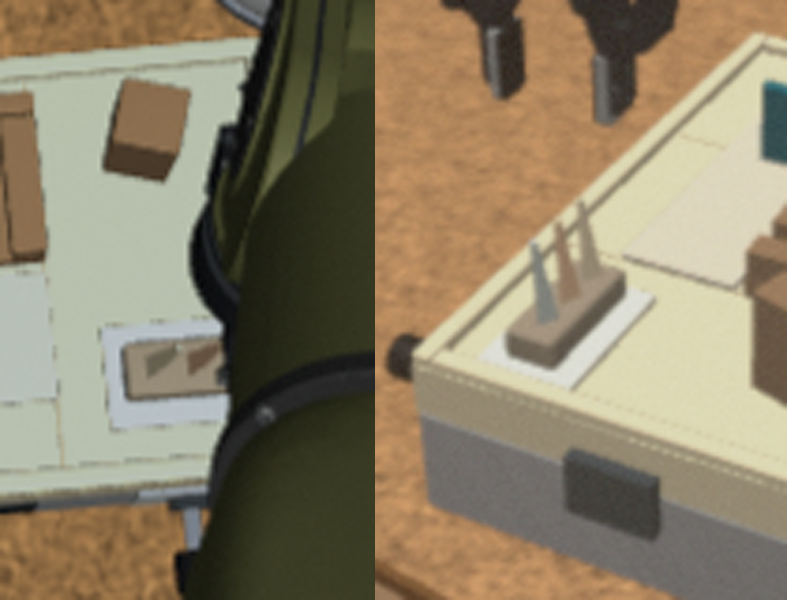

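The cones stand centred on the pad with their row parallel to the front. The post is still at about (150,130) in the left crop. Next I turn the gripper to line up with the post's sides and grasp it.

```bash
python3 -m handwheel '{"linear":[[0,0,0],[0,0,0],[0,0,0],[0,0,0],[0,0,0],[0,0,0],[0,0,0],[0,0,0],[0,0,0],[0,0,0]],"angular":[[0,0,-0.142],[0,0,-0.142],[0,0,-0.142],[0,0,-0.142],[0,0,-0.142],[0,0,-0.142],[0,0,-0.142],[0,0,-0.142],[0,0,-0.142],[0,0,0]],"grip":[-0.35,-0.35,-0.35,-0.35,-0.35,-0.35,-0.35,-0.35,-0.35,-0.35]}' >/dev/null; python3 st.py 699.5 -179 200 167
```

```text
t 34.1 tcp [ 573.  -201.8  256.4] rot [ 1.7995e+02 -1.5000e-01  1.6720e+02] F [ 0.  -0.3  0.2] gap 57.5 gf 0.0 j [ 27.  39. -21.  92.  17.  52.  77.]
turn rad about tool z 0.0035
tool shift cm [-11.82   5.06   5.64]
```

```bash
python3 -m handwheel '{"linear":[[-3,1.3,0],[-3,1.3,0],[-3,1.3,0],[-2.8,1.16,0],[0,0,2.5],[0,0,2.5],[0,0,0],[0,0,0]],"angular":[[0,0,0.003],[0,0,0],[0,0,0],[0,0,0],[0,0,0],[0,0,0],[0,0,0],[0,0,0]],"grip":[-0.35,-0.35,-0.35,-0.35,-0.35,-0.35,-0.35,-0.35]}' >/dev/null; python3 st.py 699.5 -179 140 167
```

```text
t 34.9 tcp [ 699.7 -178.8  207.2] rot [-1.7999e+02 -1.0000e-01  1.6691e+02] F [-0.8 -0.5  0.9] gap 57.6 gf 0.0 j [ 19.  51. -19.  72.  17.  59.  75.]
turn rad about tool z -0.0016
tool shift cm [ 0.01 -0.02  6.72]
```

```bash
python3 -m handwheel '{"linear":[[0,0,2],[0,0,2],[0,0,1.5],[0,0,1],[0,0,0.2],[0,0,0],[0,0,0],[0,0,0],[0,0,0],[0,0,0],[0,0,0],[0,0,0],[0,0,0]],"angular":[[0,0,0],[0,0,0],[0,0,0],[0,0,0],[0,0,0],[0,0,0],[0,0,0],[0,0,0],[0,0,0],[0,0,0],[0,0,0],[0,0,0],[0,0,0]],"grip":[-0.35,-0.35,-0.35,-0.35,-0.35,-0.35,1,1,1,1,1,1,1]}'; python3 -m handwheel '{"linear":[[0,0,-0.5],[0,0,-1.5],[0,0,-2.5],[0,0,-2.5],[0,0,-2.5],[0,0,-2.5],[0,0,0]],"angular":[[0,0,0],[0,0,0],[0,0,0],[0,0,0],[0,0,0],[0,0,0],[0,0,0]],"grip":[1,1,1,1,1,1,1]}'; python3 st.py 483.5 -412.5 200 176
```

```text
clock: 36.2
eef_pos: [0.7009, -0.1791, 0.142]
tcp_rot: [180.0, 0.1, 167.0]
wrist_force: [0.6, -0.4, 6.4]
finger_gap: 0.0356
grip_force: 60.6
clock: 36.9
eef_pos: [0.7023, -0.1789, 0.2659]
tcp_rot: [179.9, 0.5, 167.0]
wrist_force: [0.3, 0.7, -0.6]
finger_gap: 0.0353
grip_force: 60.2
t 36.9 tcp [ 702.3 -178.9  265.9] rot [179.94   0.48 166.99] F [ 0.3  0.7 -0.6] gap 35.3 gf 60.2 j [ 20.  48. -20.  69.  16.  65.  76.]
turn rad about tool z -0.1573
tool shift cm [ 20.2  -24.83   6.59]
```

```bash
python3 -m handwheel '{"linear":[[2,-2.5,0],[2,-2.5,0],[2,-2.5,0],[2,-2.5,0],[2,-2.5,0],[2,-2.5,0],[2,-2.5,0],[2,-2.5,0],[2,-2.5,0],[2,-2.4,0],[0,0,2.5],[0,0,2.5],[0,0,2.5],[0,0,2.5],[0,0,0],[0,0,0]],"angular":[[0,0,-0.08],[0,0,-0.077],[0,0,0],[0,0,0],[0,0,0],[0,0,0],[0,0,0],[0,0,0],[0,0,0],[0,0,0],[0,0,0],[0,0,0],[0,0,0],[0,0,0],[0,0,0],[0,0,0]],"grip":[1,1,1,1,1,1,1,1,1,1,1,1,1,1,1,1]}' >/dev/null; python3 st.py 483.5 -412.5 48 176
```

```text
t 38.5 tcp [ 477.8 -407.7  160.6] rot [ 1.7995e+02 -5.0000e-02  1.7601e+02] F [ 0.4 -0.8 -0.9] gap 35.7 gf 60.2 j [ 48.  47. -22.  93.  23.  44. 102.]
turn rad about tool z 0.0002
tool shift cm [-0.6  -0.44 11.26]
```

```bash
python3 -m handwheel '{"linear":[[-0.6,-0.4,2],[0,0,2.5],[0,0,2.5],[0,0,2],[0,0,1.2],[0,0,0.8],[0,0,0.2],[0,0,0]],"angular":[[0,0,0],[0,0,0],[0,0,0],[0,0,0],[0,0,0],[0,0,0],[0,0,0],[0,0,0]],"grip":[1,1,1,1,1,1,1,1]}' |grep -E 'pos|wrist'; python3 -m handwheel '{"linear":[[0,0,0.2],[0,0,0.1],[0,0,0]],"angular":[[0,0,0],[0,0,0],[0,0,0]],"grip":[1,1,1]}'|grep -E 'pos|wrist'
```

```text
eef_pos: [0.4843, -0.4126, 0.0495]
wrist_force: [0.3, -0.7, -1.8]
eef_pos: [0.4838, -0.4124, 0.046]
wrist_force: [0.6, -1.5, -1.0]
```

```bash
python3 -m handwheel '{"linear":[[0,0,0.2],[0,0,0]],"angular":[[0,0,0],[0,0,0]],"grip":[1,1]}'|grep -E 'pos|wrist'; python3 -m handwheel '{"linear":[[0,0,0.1],[0,0,0]],"angular":[[0,0,0],[0,0,0]],"grip":[1,1]}'|grep -E 'pos|wrist'
```

```text
eef_pos: [0.4836, -0.4122, 0.0436]
wrist_force: [-0.3, 0.1, -1.1]
eef_pos: [0.4838, -0.4124, 0.043]
wrist_force: [0.3, 0.5, 1.8]
```

```bash
python3 -m handwheel '{"linear":[[0,0,0],[0,0,0],[0,0,0],[0,0,0],[0,0,0],[0,0,-0.5],[0,0,-1.5],[0,0,-3],[0,0,-3],[0,0,-3],[0,0,-3],[0,0,-3],[0,0,-3],[0,0,-2],[0,0,0]],"angular":[[0,0,0],[0,0,0],[0,0,0],[0,0,0],[0,0,0],[0,0,0],[0,0,0],[0,0,0],[0,0,0],[0,0,0],[0,0,0],[0,0,0],[0,0,0],[0,0,0],[0,0,0]],"grip":[-0.35,-0.35,-0.35,-0.35,-0.35,-0.35,-0.35,-0.35,-0.35,-0.35,-0.35,-0.35,-0.35,-0.35,-0.35]}'|grep -E 'pos|wrist'; python3 - <<'E'
from h import *
import pickle
F,T=pickle.load(open('obs.pkl','rb'))
for n,(x0,x1,y0,y1) in dict(top=(395,430,260,300),scene=(238,258,285,315)).items():
    g=F[n]['image'].max(2)[y0:y1,x0:x1];m=(g<60).astype(np.uint8);k,l,s,c=cv2.connectedComponentsWithStats(m)
    i=1+s[1:,4].argmax();print(n,s[i],c[i]+[x0,y0],'->',[(z,ray(F[n],c[i]+[x0,y0],z)[:2].round(4)*1000) for z in(.052,.058)])
c,s=np.cos(np.radians(3.9)),np.sin(np.radians(3.9));R=np.array([[c,-s],[s,c]])
e=np.array([625.4,-57.5])
for d in(0,20,40):
    P=e+R@[-165-d,-140];print(d,P.round(1),proj(F['top'],[*P/1000,.052]).round(1),proj(F['scene'],[*P/1000,.052]).round(1))
im=np.hstack([cv2.resize(F['top']['image'][250:300,380:440],(480,400),interpolation=cv2.INTER_CUBIC),cv2.resize(F['scene']['image'][280:320,235:265],(300,400),interpolation=cv2.INTER_CUBIC)]);cv2.imwrite('pics/k.png',im)
E
python3 st.py 470 -208.5 120 184
```

```text
eef_pos: [0.4855, -0.4131, 0.2674]
wrist_force: [0.4, -0.2, -0.1]
top [ 12  16  12  13 134] [412.35820896 282.21641791] -> [(0.052, array([ 469.8, -208.9])), (0.058, array([ 469.3, -208. ]))]
scene [ 6 13  5  7 24] [246.    301.125] -> [(0.052, array([ 463.4, -216.1])), (0.058, array([ 468.8, -222. ]))]
0 [ 470.3 -208.4] [[412.1 282. ]] [[250.9 300.2]]
20 [ 450.4 -209.8] [[413.2 291.6]] [[243.1 297.6]]
40 [ 430.4 -211.1] [[414.3 301.3]] [[235.4 295.1]]
t 41.5 tcp [ 485.5 -413.1  267.4] rot [-179.77    0.39  175.99] F [ 0.4 -0.2 -0.1] gap 57.5 gf 0.0 j [ 50.  41. -25.  86.  19.  57. 106.]
turn rad about tool z -0.1397
tool shift cm [ 0.12 20.52 14.74]
```

View pics/k.png

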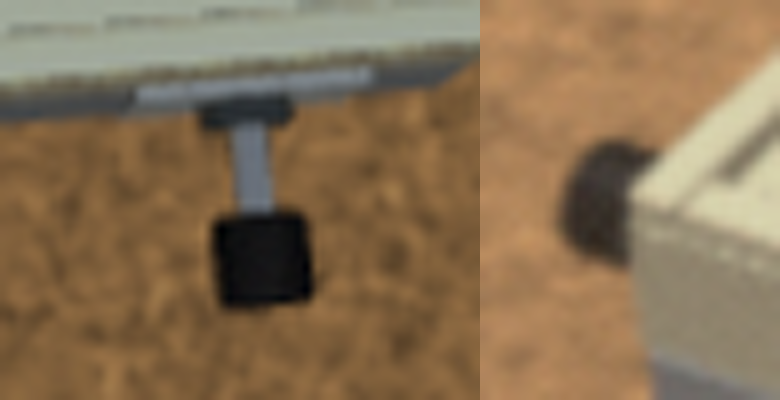

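The knob, at (412,282) in the top view, is at slide position 0. In the scene view the kiln hides part of it. Now I approach and grip it.

```bash
python3 -m handwheel '{"linear":[[0,0,0],[0.06,2.6,0],[0.06,2.6,0],[0.06,2.6,0],[0.06,2.6,0],[0.06,2.6,0],[0.06,2.6,0],[0,2.6,0],[0,2.3,0],[0,0,3],[0,0,3],[0,0,3],[0,0,3],[0,0,0],[0,0,0]],"angular":[[0,0,-0.14],[0,0,0],[0,0,0],[0,0,0],[0,0,0],[0,0,0],[0,0,0],[0,0,0],[0,0,0],[0,0,0],[0,0,0],[0,0,0],[0,0,0],[0,0,0],[0,0,0]],"grip":[-0.1,-0.1,-0.1,-0.1,-0.1,-0.1,-0.1,-0.1,-0.1,-0.1,-0.1,-0.1,-0.1,-0.1,-0.1]}' >/dev/null; python3 st.py 468 -208.5 65 184
```

```text
t 43.0 tcp [ 465.5 -207.8  142.9] rot [ 1.7997e+02 -6.0000e-02 -1.7595e+02] F [ 0.4 -0.1 -0.5] gap 47.1 gf 0.0 j [ 31.  42. -20. 115.  29.  28.  84.]
turn rad about tool z 0.0009
tool shift cm [-0.25 -0.09  7.79]
```

```bash
python3 -m handwheel '{"linear":[[-0.25,-0.1,1.5],[0,0,2],[0,0,2],[0,0,1.5],[0,0,0.7],[0,0,0],[0,0,0],[0,0,0],[0,0,0],[0,0,0],[0,0,0],[0,0,0],[0,0,0],[0,0,0]],"angular":[[0,0,0],[0,0,0],[0,0,0],[0,0,0],[0,0,0],[0,0,0],[0,0,0],[0,0,0],[0,0,0],[0,0,0],[0,0,0],[0,0,0],[0,0,0],[0,0,0]],"grip":[-0.1,-0.1,-0.1,-0.1,-0.1,-0.1,-0.1,1,1,1,1,1,1,1]}'; python3 -m handwheel '{"linear":[[0.2,0,0],[0.2,0,0],[0.2,0,0],[0.2,0,0],[0.2,0,0],[0,0,0]],"angular":[[0,0,0],[0,0,0],[0,0,0],[0,0,0],[0,0,0],[0,0,0]],"grip":[1,1,1,1,1,1]}'
```

```text
clock: 44.4
eef_pos: [0.4689, -0.2085, 0.067]
tcp_rot: [180.0, 0.1, -176.0]
wrist_force: [-0.7, 2.0, 7.7]
finger_gap: 0.0237
grip_force: 58.5
clock: 45.0
eef_pos: [0.4592, -0.2091, 0.067]
tcp_rot: [180.0, 0.1, -176.0]
wrist_force: [0.2, 2.2, 10.2]
finger_gap: 0.0236
grip_force: 59.2
```

```bash
python3 -m handwheel '{"linear":[[0.2,0,0],[0.2,0,0],[0.2,0,0],[0.2,0,0],[0.2,0,0],[0,0,0],[0,0,0]],"angular":[[0,0,0],[0,0,0],[0,0,0],[0,0,0],[0,0,0],[0,0,0],[0,0,0]],"grip":[1,1,1,1,1,1,1]}'; python3 - <<'E'
from h import *
f=arm.grab_frame('top');cv2.imwrite('pics/k2.png',cv2.resize(f['image'][250:310,380:440],(480,480),interpolation=cv2.INTER_CUBIC))
E
```

```text
clock: 45.7
eef_pos: [0.4488, -0.2097, 0.067]
tcp_rot: [180.0, 0.1, -176.0]
wrist_force: [-0.6, 2.3, 11.5]
finger_gap: 0.0239
grip_force: 59.4
```

View pics/k2.png

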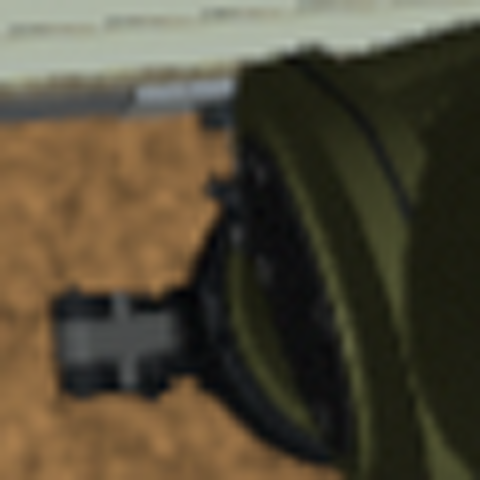

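The arm hides the knob in this view. The TCP has moved 20.1 mm along the slide with no axial force, so it should be at the middle click. I release, rise and move clear to check.

```bash
python3 -m handwheel '{"linear":[[0,0,0],[0,0,0],[0,0,0],[0,0,0],[0,0,0],[0,0,-0.5],[0,0,-2],[0,0,-3],[0,0,-3],[0,0,-3],[0,0,-3],[0,0,-3],[0,0,-3],[0,0,0]],"angular":[[0,0,0],[0,0,0],[0,0,0],[0,0,0],[0,0,0],[0,0,0],[0,0,0],[0,0,0],[0,0,0],[0,0,0],[0,0,0],[0,0,0],[0,0,0],[0,0,0]],"grip":[-0.1,-0.1,-0.1,-0.1,-0.1,-0.1,-0.1,-0.1,-0.1,-0.1,-0.1,-0.1,-0.1,-0.1]}'|grep -E 'pos|wrist'; python3 -m handwheel '{"linear":[[0,3,0],[0,3,0],[0,3,0],[0,3,0],[0,3,0],[0,3,0],[0,3,0],[0,3,0],[0,3,0],[0,3,0],[0,3,0],[0,3,0],[0,3,0],[0,3,0],[0,3,0],[0,3,0],[0,3,0],[0,3,0],[0,3,0],[0,0,0]],"angular":[[0,0,0],[0,0,0],[0,0,0],[0,0,0],[0,0,0],[0,0,0],[0,0,0],[0,0,0],[0,0,0],[0,0,0],[0,0,0],[0,0,0],[0,0,0],[0,0,0],[0,0,0],[0,0,0],[0,0,0],[0,0,0],[0,0,0],[0,0,0]],"grip":[-0.1,-0.1,-0.1,-0.1,-0.1,-0.1,-0.1,-0.1,-0.1,-0.1,-0.1,-0.1,-0.1,-0.1,-0.1,-0.1,-0.1,-0.1,-0.1,-0.1]}'|grep -E 'pos|wrist'; python3 - <<'E'
from h import *
F=frames()
cv2.imwrite('pics/f.png',cv2.resize(F['top']['image'][135:325,225:555],(800,461),interpolation=cv2.INTER_CUBIC))
cv2.imwrite('pics/fs.png',cv2.resize(F['scene']['image'][190:390,120:440],(800,500),interpolation=cv2.INTER_CUBIC))
g=F['top']['image'].max(2)[275:310,395:430];k,l,s,c=cv2.connectedComponentsWithStats((g<60).astype(np.uint8));i=1+s[1:,4].argmax();print(s[i],c[i]+[395,275])
for k,z,a in(('bar1_mid',.142,.07),('bar2_mid',.142,.07),('bar5_mid',.142,.07),('cones_mid',.119,1.64),('post_mid',.036,0),('mug',0,0),('glaze_jar',0,0)):
    t=tr('top',k)
    if t[1] is None: print(k,'none');continue
    b=t[2];p,j=fit(F,{'top':t[1].astype(float)},M['bar' if k[:3]=='bar' else k],[*ray(F['top'],(b[0]+b[2]/2,b[1]+b[3]/2),z)[:2],z,a])
    print(k,round(t[0],2),(p[:3]*1000).round(1),np.degrees(p[3]).round(1),round(j,3))
E
```

```text
eef_pos: [0.4504, -0.2107, 0.2746]
wrist_force: [0.2, -0.9, -0.2]
eef_pos: [0.4064, 0.3631, 0.2705]
wrist_force: [-0.9, -1.6, 0.8]
[ 12  11  13  12 134] [413.35074627 291.59701493]
bar1_mid 0.79 [642.9  39.9 142. ] 4.7 0.17
bar2_mid 0.67 [639.5  85.  142. ] 4.3 0.125
bar5_mid 0.85 [642.2  -6.1 142. ] 4.5 0.148
cones_mid 0.89 [ 574.6 -202.   119. ] 92.3 0.078
post_mid 0.88 [ 482.9 -412.    36. ] -1.1 0.04
mug 0.57 [ 333.3 -323.8    0. ] -9.7 0.11
glaze_jar 0.78 [643.2 351.3   0. ] 4.3 0.142
```

View pics/f.png

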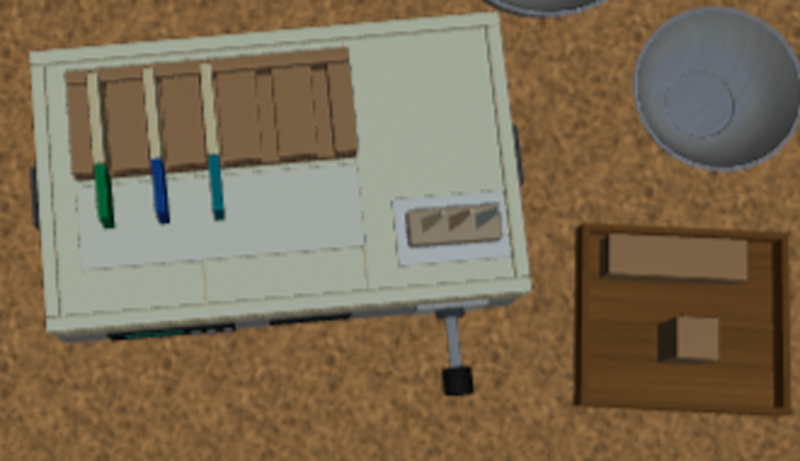

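View pics/fs.png

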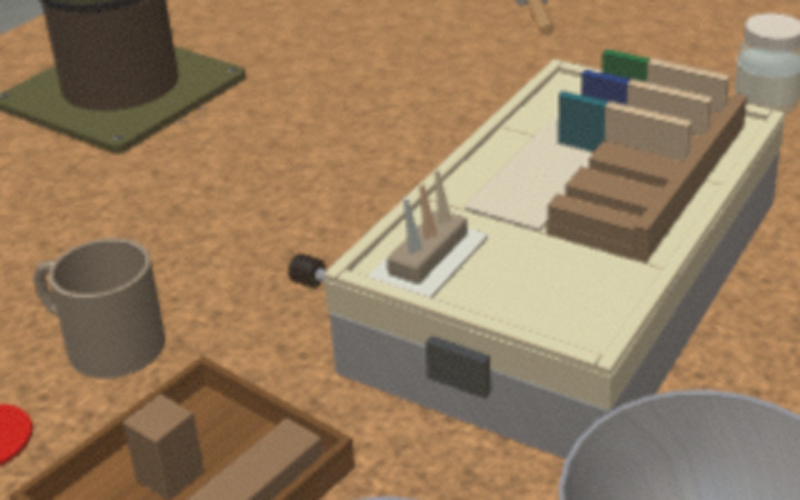

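Everything looks in place. The knob is at (413.4,291.6), exactly where a 20 mm pull should put it. One last numeric check: whether bar5's glaze boundary lines up with those of the two bars I pressed home.

```bash
python3 - <<'E'
from h import *
F=frames();a=np.radians(4.0);u=np.array([np.cos(a),np.sin(a)]);v=np.array([-u[1],u[0]])
S=np.array([702.,-1.8])
for n in F:
    hsv=cv2.cvtColor(F[n]['image'],cv2.COLOR_BGR2LAB).astype(np.float32)
    for k,nm in((0,'bar5'),(46,'bar1'),(92,'bar2')):
        d=np.arange(40,111,.5);best=None
        for dz,z in(((0,.1665),) if n=='top' else ((0,.155),)):
            P=np.array([[*(S+v*(k-(4.5 if n=='scene' else 0))-u*x)/1000,z] for x in d]);q=proj(F[n],P).astype(np.float32)
            s=cv2.remap(hsv,q[:,:1].copy(),q[:,1:].copy(),cv2.INTER_LINEAR)[:,0]
            bare=s[10:40].mean(0);gl=s[-50:-20].mean(0);t=((s-bare)@(gl-bare))/((gl-bare)@(gl-bare))
            i=np.argmax(t>.5);print(n,nm,'glaze starts',d[i],'mm from stop (home 75)')
E
```

```text
scene bar5 glaze starts 77.0 mm from stop (home 75)
scene bar1 glaze starts 75.5 mm from stop (home 75)
scene bar2 glaze starts 75.0 mm from stop (home 75)
top bar5 glaze starts 75.5 mm from stop (home 75)
top bar1 glaze starts 75.5 mm from stop (home 75)
top bar2 glaze starts 74.5 mm from stop (home 75)
```

```bash
python3 -c "
from cell import arm
print(arm.hand_in())"
```

```text
the job is handed in; nothing more can be done
None
```

I handed the job in. The last pictures showed the green and blue bars turned round and the turquoise one already right, all three home to about 2 mm; the cones stand mid-pad, the post is in the tray, the slide is at its middle click, and the jar and mug have not moved.

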